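Slide the packing plate under the test-jig bridge

TASK

Push the orange packing plate flat along the steel jig and under the low black bridge, between its two legs, until its whole front edge rests square against the blue stop bar. Push it only by its edges with the fingertips or the outside of the fingers: do not touch its pull pin, and do not lift or tip the plate. Leave the socket, the nut and everything else on the bench where they are.

Things in the scene. Friction and masses are not known exactly. Their poses are not given: they have to be found in the camera images.
- jig: Fixed steel jig. Origin: at table height on the lane's centreline; z up, +y the way the plate is to travel. Grey base plate x -140 to +140, y -225 to +125 mm; its flat top, on which the plate slides, is at z = 12 mm. Two thin flat white lines along the lane at x = +-56 mm. Four bolt heads 5 mm high at x = +-128, y = -210 and +110 mm. It carries the bridge and stop bar.
- stop (a point): Centre of the blue stop bar's near face, at (0, 95, 18) mm in the jig's frame; the bar spans x = -56 to +56 mm, is 16 mm thick, and its top is at z = 26 mm.
- bridge (a point): Middle of the underside of the black bridge's beam, at (0, 35, 28) mm in the jig's frame, 16 mm above the base top. Beam: y = +10 to +60, x = -78 to +78, top at z = 44 mm, two hex nuts on it at x = +-67 up to z = 52 mm. Legs 22 mm wide, inner faces at x = -56 and +56 mm (gap 112 mm).
- plate: Loose orange plate, 96 (x) by 120 (y) by 12 mm, about 0.4 kg, flat on the jig's base before the bridge, up to 30 mm off the centreline and 0.3 rad askew. Origin: centre of its underside; +y towards its front edge. Fully home: origin at (0, 35, 12) mm in the jig's frame, axes parallel to the jig's, rear 35 mm standing out before the bridge. Slides on friction only.
- front_edge (a point): Middle of the plate's front edge face, at (0, 60, 6) mm in the plate's frame.
- rear_edge (a point): Middle of the plate's rear edge face, at (0, -60, 6) mm in the plate's frame.
- pin: Steel pull pin fixed upright on the plate at (0, -42) mm in the plate's frame, 10 mm thick with a 16 mm head, 28 mm tall above the plate. Not to be touched. Origin: its foot on the plate's top.
- socket: Loose chrome socket standing on the jig's base, +x side of the bridge, 28 mm across, 38 mm tall; to be left alone. Origin: centre of its underside.
- nut: Loose brass hex nut lying on the jig's base, -x side of the bridge, 28 mm across, 14 mm tall; to be left alone. Origin: centre of its underside.
- block: Loose brown steel block 70 x 150 x 45 mm on the table to the right of the jig; to be left alone. Origin: centre of its underside.
- oil_bottle: Loose grey bottle, 64 mm across, 170 mm tall, to be left alone. Origin: centre of its underside.
- cleaner_bottle: A second bottle of the same kind and size, beside the first on the table to the left; to be left alone.
- ratchet: Loose ratchet handle lying on the table to the left of the jig, 250 mm long along its y, 34 mm wide and 25 mm tall at most; to be left alone. Origin: under its middle.
- thick_plate: Loose green spare plate 70 x 100 x 25 mm lying on the table to the right; too thick for the bridge; to be left alone. Origin: centre of its underside.
Mind the look-alikes: they are no part of the job. Of the things like the plate, leave any that is purple or white; of the rest the larger one is meant.

How it is judged:
By the outcome, as a careful person would: the job done as asked, in the order asked, and still so for the second after the job is handed in, with the robot touching nothing.
It also fails if it takes over 72 s, if anything falls off the work surface, if the arm or the gripper's body presses on something with over 40 N, if the wrist force passes 120 N, or if a joint passes its speed limit or range.

ROBOT

A 6-joint arm with a two-finger parallel gripper is mounted at the origin on the work surface. World frame = base frame: x ahead of the robot, y to its left, z up, the work surface at z = 0. Lengths are in m, angles in rad, forces in N, time in s.
With the tool pointing down it reaches from about 0.3 to 0.775 m from the base axis. Payload 14.6 kg.
Tool frame: the origin (TCP) lies at the very end of the fingers, on their centre line; the grasp point (between the pads) lies ctrl.grasp_offset behind it (ctrl.grasp_offset is the distance from the TCP to the grasp point, in m); z points along the fingers, y is the direction in which the jaws open and shut (so a half turn about z gives the same grasp; the last joint's range is limited). The gripper opens to 94 mm and grips with 3 to 60 N. Pads are 16 mm wide; open, the fingers measure 119 mm over their backs; the gripper's body (75 mm by 177 mm) begins 78 mm behind the grasp point.
Start: joints at [1.171, 0.3, 1.521, -0, 1.321, -0.067], TCP at [0.18, 0.52, 0.205] pointing down, gripper open.
Joint ranges: [-3.03, 3.03], [-0.79, 2.21], [0.23, 2.52], [-1.04, 4.18], [0, 3.07], [-2.55, 2.55]. Speed limits (rad/s): [2.22, 2.22, 2.57, 3.14, 3.14, 3.14].

INTERFACE

Orientations are given as [roll, pitch, yaw] about the fixed x, y, z axes, in that order (R = Rz(yaw) Ry(pitch) Rx(roll)).
In Python, from station import ctrl gives the robot as it stands. The module is installed in compiled form; this text tells all that it offers.
- The arm moves only by the tool carry_out, never from a script. Its argument "deltas" is a list of rows, each an object of numbers: "x", "y", "z": the shift along the tool's x, y, z in units of 0.02 m (1.0 is 0.02 m); "wx", "wy", "wz": the turn, a rotation vector about the tool's x, y, z in units of 0.08 rad (1.0 is 0.08 rad); "jaw": the opening in per cent of the stroke, from 0 (shut) to 100 (fully open). A call has 1 to 12 rows; each row shifts and turns the commanded pose from where the row before left it, along the tool's axes as they then stand; what a row does not reach is not made up. A row lasts 1/12 s, in which the tool goes at most 41.7 mm and 7.16 degrees, less where a joint would pass 70% of its speed; a pose out of reach is approached as far as the arm can. A call with a number of a shift or a turn outside -1 to 1 is refused whole. A call with a gripper value outside its range is refused whole. The fingers move at their own pace and stop on an object; "squeeze" is the grip in N (left out, the last holds). Time passes only in rows, so rows that do not move let the fingers close. It gives the time, the measured TCP pose, the force and the opening at its end, in the units of the state.
- ctrl.get_obs(): the state, without advancing time (a new reading comes with each control period).
- ctrl.camera(name): name is "side" or "top" or "wrist"; returns the picture (384x512x3 uint8, blue, green, red); there is no depth.
- ctrl.camera_params(name): a dict with "mtx" (3x3 intrinsics, pixels), "dist" ([k1, k2, p1, p2, k3] as OpenCV has them; the pictures are not rectified), "origin" and "attitude" of the camera in the world. Camera axes: x right, y down, z forward; pixel columns grow to the right and rows downward; lengths in m; the calibration is good to about 2 mm. A picture is of the moment at which its call begins: read the wrist's pose just before it. camera_params takes no time and is no camera call; for the wrist camera it gives the pose at the moment of the call.
- ctrl.hand_in(): hands the job in, once; it reports no verdict.
Trained networks look in the newest picture that a camera, given by its name, has taken for a name from the list of things; names that differ only in an ending like _2 or _b are one class to them, and where a whole thing is asked for, a point or a joint stands for the part that bears it (a point fixed in the world has none). Each returns a list of dicts, best first, with "conf" (0 to 1); they miss things now and then, are a little off and sometimes report something else, mostly with a low value. They report only what shows in the picture. A call takes as long as a camera call. They do not tell look-alikes from the thing itself.
- ctrl.boxes_of(camera, label): "rect" ([left, top, right, bottom] in pixels, round what is visible of it).
- ctrl.mark_of(camera, label): "position" ([row, column] in pixels: a listed point, or the origin of a listed thing).
The state is a dict: "time_s": time; "qpos": joint angles; "joint_vel": joint speeds; "tau": joint torques, N m; "ee_pos": TCP position; "eef_rot": TCP orientation; "force": force on the tool from outside, world axes, zero at the start; "moment": the same for the moment, N m; "grip_width": finger opening in m.
Only numpy, scipy, OpenCV 4.12 (cv2) and the standard library are available. Lean on these libraries where they do the work, as an engineer would, in place of code of your own. Each camera call takes 0.05 s, during which the arm holds its last target.

## Working session

There is one attempt and no reset: what is moved stays moved. The work goes in short steps, Python scripts to look and compute and a tool call to move; the robot and the scene stay as the last step left them, time stands still between calls to the robot, and variables do not carry over. Pictures are saved under pics/ and viewed, and the job is handed in when it is done.

Besides the shell and the picture viewer there is one more tool, called after "Call:" in YAML: its name, and indented under it one key for each argument. carry_out: Moves the arm, as the interface text tells. Its arguments: {"type":"object","properties":{"deltas":{"type":"array"},"squeeze":{"type":"number"}},"required":["deltas"]}

```bash
mkdir -p pics; python3 - <<'E'
from station import ctrl
import cv2
for n in ["top","side"]:
    im=ctrl.camera(n); cv2.imwrite(f"pics/{n}0.png",im)
    p=ctrl.camera_params(n); print(n,p)
    for l in ["plate","pin","jig","stop","bridge","front_edge","rear_edge","socket","nut"]:
        print(l,[(r['position'],round(r['conf'],2)) for r in ctrl.mark_of(n,l)][:4])
o=ctrl.get_obs();print(o, ctrl.grasp_offset)
E
```

```text
top {'mtx': array([[376.73682718,   0.        , 257.57605322],
       [  0.        , 376.73682718, 192.84153205],
       [  0.        ,   0.        ,   1.        ]]), 'dist': array([-0.05862876,  0.        ,  0.        ,  0.        ,  0.        ]), 'origin': array([0.47561037, 0.02679362, 1.2079693 ]), 'attitude': array([-3.08959624, -0.0169677 , -1.5594469 ])}
plate [([168.9, 168.5], 0.91), ([181.9, 362.5], 0.78), ([233.6, 359.8], 0.61), ([175.1, 288.8], 0.57)]
pin [([173.8, 300.5], 0.35)]
jig [([195.8, 245.0], 0.65)]
stop [([195.7, 215.1], 0.79)]
bridge [([191.5, 235.2], 0.57)]
front_edge [([176.8, 175.2], 0.95), ([185.2, 372.0], 0.77), ([176.4, 269.6], 0.71), ([226.3, 370.0], 0.61)]
rear_edge [([155.6, 166.3], 0.88), ([171.1, 352.6], 0.7), ([170.0, 306.1], 0.62), ([250.6, 342.1], 0.62)]
socket []
nut [([226.3, 240.0], 0.62)]
side {'mtx': array([[496.8598179 ,   0.        , 253.51861249],
       [  0.        , 496.8598179 , 198.36968386],
       [  0.        ,   0.        ,   1.        ]]), 'dist': array([-0.11850008,  0.        ,  0.        ,  0.        ,  0.        ]), 'origin': 
[... 605 characters left out ...]
[201.3, 222.2], 0.46)]
{'time_s': 1.0, 'qpos': array([ 1.17140431e+00,  2.99890343e-01,  1.52101162e+00,  7.54064397e-06,
        1.32071699e+00, -6.65622123e-02]), 'joint_vel': array([ 2.94197929e-05,  1.40281161e-03, -2.58424494e-03, -7.46145364e-04,
        6.59363382e-04, -5.60069855e-04]), 'tau': array([ 2.24544507e-03, -5.31666863e+01, -3.52910614e+01,  7.09595508e-02,
        2.13823101e-02, -4.56914029e-05]), 'ee_pos': array([0.17966923, 0.51980583, 0.20544596]), 'eef_rot': array([-3.14156690e+00, -9.03912692e-06,  2.80876098e+00]), 'force': array([0.44730039, 0.29650537, 0.24997886]), 'moment': array([-0.01940637, -0.02686762,  0.0377796 ]), 'grip_width': 0.09368212952927904} 0.0188
```

```bash
python3 - <<'E'
import cv2
for n in ["top","side"]:
    im=cv2.imread(f"pics/{n}0.png")
    c=im[100:300,130:410] if n=="top" else im[120:340,160:360]
    s=2.8 if n=="top" else 2.7
    cv2.imwrite(f"pics/{n}0c.png",cv2.resize(c,None,fx=s,fy=s,interpolation=cv2.INTER_CUBIC))
E
```

```text
(no output)
```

View pics/top0c.png

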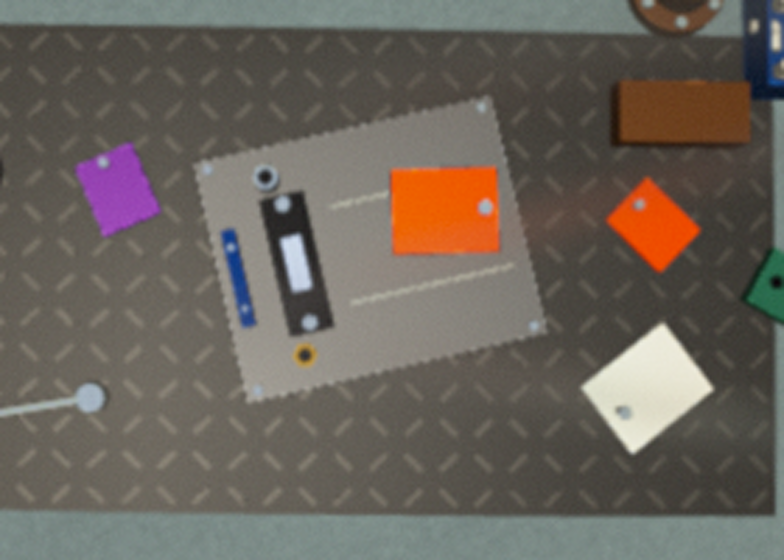

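View pics/side0c.png

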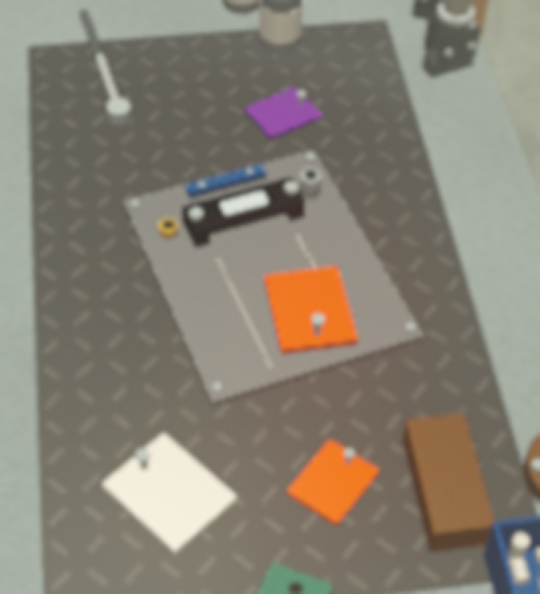

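View pics/top0.png

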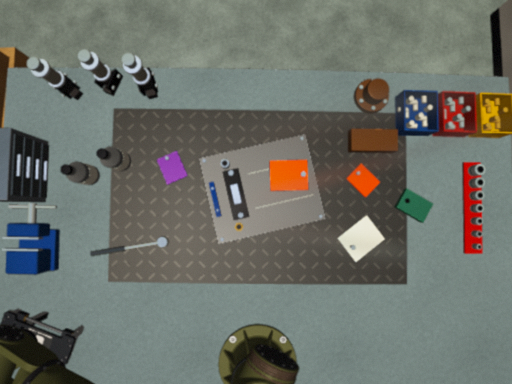

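View pics/side0.png

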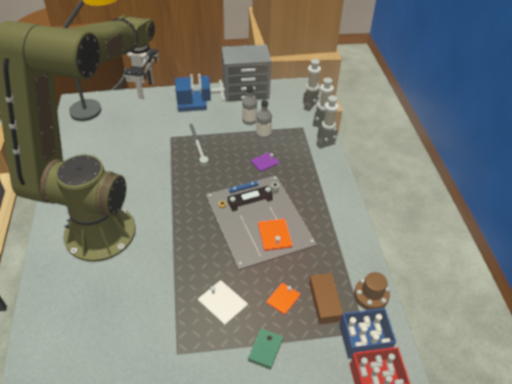

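```bash
cat > h.py <<'E'
import numpy as np, cv2
from scipy.spatial.transform import Rotation as R
from scipy.optimize import least_squares
def proj(P,p):
    Rw=R.from_euler('xyz',p['attitude']).as_matrix()
    rv=cv2.Rodrigues(Rw.T)[0]; t=-Rw.T@p['origin']
    return cv2.projectPoints(np.asarray(P,float).reshape(-1,1,3),rv,t,p['mtx'],np.asarray(p['dist']))[0].reshape(-1,2)
def ray(uv,p,z):
    n=cv2.undistortPoints(np.asarray(uv,float).reshape(-1,1,2),p['mtx'],np.asarray(p['dist'])).reshape(-1,2)
    d=np.c_[n,np.ones(len(n))]@R.from_euler('xyz',p['attitude']).as_matrix().T
    return p['origin']+d*((z-p['origin'][2])/d[:,2])[:,None]
def place(P,q): # q=x,y,yaw
    P=np.asarray(P,float); c,s=np.cos(q[2]),np.sin(q[2])
    return np.c_[q[0]+c*P[:,0]-s*P[:,1],q[1]+s*P[:,0]+c*P[:,1],P[:,2]]
def fit(obs,q0):  # obs: list of (P,uv,p)
    f=lambda q:np.concatenate([(proj(place(P,q),p)-uv).ravel() for P,uv,p in obs])
    r=least_squares(f,q0,loss='soft_l1'); return r.x,f(r.x).reshape(-1,2)
PL=np.array([[-48,60,12],[48,60,12],[48,-60,12],[-48,-60,12]])/1000.
def rel(qj,qp):
    c,s=np.cos(qj[2]),np.sin(qj[2]);d=qp[:2]-qj[:2]
    return np.array([c*d[0]+s*d[1],-s*d[0]+c*d[1],qp[2]-qj[2]])
def orange(im,near):
    h=cv2.cvtColor(im,cv2.COLOR_BGR2HSV); m=cv2.inRange(h,(3,170,120),(16,255,255))
    n,l,st,c=cv2.connectedComponentsWithStats(m)
    ok=[i for i in range(1,n) if st[i,4]>100]
    i=min(ok,key=lambda i:np.hypot(*(c[i]-near))); return (l==i).astype(np.uint8)
E
python3 - <<'E'
from h import *
from station import ctrl
pt,ps=ctrl.camera_params("top"),ctrl.camera_params("side")
it,is_=cv2.imread("pics/top0.png"),cv2.imread("pics/side0.png")
J=np.array([[128,110,17],[128,-210,17],[-128,110,17],[-128,-210,17]])/1000.
ut=np.array([[207,169],[482,106],[258,391],[534,326]])/2.8+[130,100]-.3
us=np.array([[311,156],[410,326],[135,203],[216,385]])/2.7+[160,120]-.3
q0=[.5,.05,.22]
for o in ([(J,ut,pt)],[(J,us,ps)],[(J,ut,pt),(J,us,ps)]):
    qj,r=fit(o,q0);print(qj.round(4),r.round(1).tolist())
S=np.array([[0,95,18]])/1000
for nm,im,p,near in(("t",it,pt,(288,175)),("s",is_,ps,(275,235))):
    m=orange(im,near); c=max(cv2.findContours(m,0,2)[0],key=cv2.contourArea)
    b=cv2.boxPoints(cv2.minAreaRect(c)); print(m.sum(),b.round(1).tolist()); W=ray(b,p,.024)
    print(nm,W.round(4).tolist(), np.linalg.norm(np.diff(W,axis=0),axis=1).round(4), W.mean(0).round(4))
E
```

```text
[0.5414 0.0417 0.2403] [[0.3, 0.2], [-0.2, 0.4], [-0.0, -0.3], [-0.0, -0.2]]
[0.5422 0.0417 0.2364] [[-0.1, -0.1], [-0.1, 0.1], [0.0, -0.3], [0.2, 0.2]]
[0.5418 0.0417 0.2388] [[0.3, -0.0], [-0.1, 0.3], [-0.1, -0.4], [-0.1, -0.2], [-0.3, -0.2], [-0.1, 0.1], [-0.1, -0.2], [0.2, 0.3]]
1102 [[270.0, 160.0], [307.0, 160.0], [307.0, 190.0], [270.0, 190.0]]
t [[0.642, -0.0307, 0.024], [0.6437, -0.1483, 0.024], [0.5484, -0.1486, 0.024], [0.5469, -0.0316, 0.024]] [0.1175 0.0954 0.117 ] [ 0.5953 -0.0898  0.024 ]
727 [[258.0, 222.1999969482422], [285.5, 216.6999969482422], [291.29998779296875, 245.6999969482422], [263.79998779296875, 251.1999969482422]]
s [[0.5475, -0.0371, 0.024], [0.6459, -0.0238, 0.024], [0.6432, -0.1507, 0.024], [0.5495, -0.162, 0.024]] [0.0993 0.127  0.0943] [ 0.5965 -0.0934  0.024 ]
```

The larger orange plate, lying on the jig at about (288,175) in the top view, is the one meant. The smaller orange one at (363,180) and the purple (171,167) and white (361,239) ones are the look-alikes. In the enlarged crops it is clearly larger, it has a pin, and it fits 96x120 mm.

In the jig frame the plate sits at about (+21, -141) mm, turned -0.24 rad. My plan is to square and centre it with a two-finger push on its +x side, then push the rear edge.

Call:
carry_out:
  deltas:
    - {"wz": -1, "jaw": 65}
    - {"wz": -1}
    - {"wz": -1}
    - {"wz": -1}
    - {"wz": -1}
    - {"wz": -1}
    - {"wz": -1}
    - {"wz": -0.15}
    - {"x": -0.5, "y": -1}
    - {"x": -0.5, "y": -1}
    - {"x": -0.5, "y": -1}
    - {"x": -0.5, "y": -1}

```text
invalid input
```

```bash
cat > st.py <<'E'
from h import *
from station import ctrl
QJ=np.array([0.5418,0.0417,0.2388])
def st():
    o=ctrl.get_obs(); e=o['ee_pos']; r=R.from_euler('xyz',o['eef_rot']).as_matrix()
    q=rel(QJ,np.array([e[0],e[1],np.arctan2(r[1,0],r[0,0])]))
    print('t',round(o['time_s'],2),'jig xy mm',(q[:2]*1000).round(1),'yaw rel',round(q[2],4),'z',round(e[2]*1000,1),'tilt',r[:,2].round(3),'F',o['force'].round(1),'w',round(o['grip_width'],4),'q6',o['qpos'].round(2)[5])
if __name__=="__main__": st()
E
python3 st.py
```

```text
t 1.0 jig xy mm [-238.8  550.2] yaw rel 2.57 z 205.4 tilt [-0. -0. -1.] F [0.4 0.3 0.2] w 0.0937 q6 -0.07
```

Call:
carry_out:
  deltas:
    - {"x": 0, "y": 0, "z": 0, "wx": 0, "wy": 0, "wz": -1, "jaw": 65}
    - {"x": 0, "y": 0, "z": 0, "wx": 0, "wy": 0, "wz": -1, "jaw": 65}
    - {"x": 0, "y": 0, "z": 0, "wx": 0, "wy": 0, "wz": -1, "jaw": 65}
    - {"x": 0, "y": 0, "z": 0, "wx": 0, "wy": 0, "wz": -1, "jaw": 65}
    - {"x": 0, "y": 0, "z": 0, "wx": 0, "wy": 0, "wz": -1, "jaw": 65}
    - {"x": 0, "y": 0, "z": 0, "wx": 0, "wy": 0, "wz": -1, "jaw": 65}
    - {"x": 0, "y": 0, "z": 0, "wx": 0, "wy": 0, "wz": -1, "jaw": 65}
    - {"x": 0, "y": 0, "z": 0, "wx": 0, "wy": 0, "wz": -0.15, "jaw": 65}

```text
time_s: 1.67
ee_pos: [0.1797, 0.5198, 0.2054]
eef_rot: [-3.142, 0.0, -2.899]
force: [0.4, -0.5, 0.8]
grip_width: 0.061
```

```bash
python3 st.py
```

```text
t 1.67 jig xy mm [-238.7  550.2] yaw rel -3.1374 z 205.4 tilt [ 0. -0. -1.] F [ 0.4 -0.5  0.8] w 0.061 q6 -0.64
```

Call:
carry_out:
  deltas:
    - {"x": -0.5, "y": -1, "z": 0, "wx": 0, "wy": 0, "wz": 0, "jaw": 65}
    - {"x": -0.5, "y": -1, "z": 0, "wx": 0, "wy": 0, "wz": 0, "jaw": 65}
    - {"x": -0.5, "y": -1, "z": 0, "wx": 0, "wy": 0, "wz": 0, "jaw": 65}
    - {"x": -0.5, "y": -1, "z": 0, "wx": 0, "wy": 0, "wz": 0, "jaw": 65}
    - {"x": -0.5, "y": -1, "z": 0, "wx": 0, "wy": 0, "wz": 0, "jaw": 65}
    - {"x": -0.5, "y": -1, "z": 0, "wx": 0, "wy": 0, "wz": 0, "jaw": 65}
    - {"x": -0.5, "y": -1, "z": 0, "wx": 0, "wy": 0, "wz": 0, "jaw": 65}
    - {"x": -0.5, "y": -1, "z": 0, "wx": 0, "wy": 0, "wz": 0, "jaw": 65}
    - {"x": -0.5, "y": -1, "z": 0, "wx": 0, "wy": 0, "wz": 0, "jaw": 65}
    - {"x": -0.5, "y": -1, "z": 0, "wx": 0, "wy": 0, "wz": 0, "jaw": 65}
    - {"x": -0.5, "y": -1, "z": 0, "wx": 0, "wy": 0, "wz": 0, "jaw": 65}
    - {"x": -0.5, "y": -1, "z": 0, "wx": 0, "wy": 0, "wz": 0, "jaw": 65}

```text
time_s: 2.67
ee_pos: [0.3537, 0.3142, 0.2056]
eef_rot: [3.141, 0.0, -2.905]
force: [0.4, 0.7, -0.0]
grip_width: 0.0613
```

Call:
carry_out:
  deltas:
    - {"x": -0.5, "y": -1, "z": 0, "wx": 0, "wy": 0, "wz": 0, "jaw": 65}
    - {"x": -0.5, "y": -1, "z": 0, "wx": 0, "wy": 0, "wz": 0, "jaw": 65}
    - {"x": -0.5, "y": -1, "z": 0, "wx": 0, "wy": 0, "wz": 0, "jaw": 65}
    - {"x": -0.5, "y": -1, "z": 0, "wx": 0, "wy": 0, "wz": 0, "jaw": 65}
    - {"x": -0.5, "y": -1, "z": 0, "wx": 0, "wy": 0, "wz": 0, "jaw": 65}
    - {"x": -0.5, "y": -1, "z": 0, "wx": 0, "wy": 0, "wz": 0, "jaw": 65}
    - {"x": -0.5, "y": -1, "z": 0, "wx": 0, "wy": 0, "wz": 0, "jaw": 65}
    - {"x": -0.5, "y": -1, "z": 0, "wx": 0, "wy": 0, "wz": 0, "jaw": 65}
    - {"x": -0.5, "y": -1, "z": 0, "wx": 0, "wy": 0, "wz": 0, "jaw": 65}
    - {"x": -0.5, "y": -1, "z": 0, "wx": 0, "wy": 0, "wz": 0, "jaw": 65}

```text
time_s: 3.5
ee_pos: [0.4983, 0.1435, 0.2055]
eef_rot: [3.142, 0.0, -2.905]
force: [-0.2, 0.6, -0.7]
grip_width: 0.0613
```

```bash
python3 st.py; python3 - <<'E'
from st import *
p=ctrl.camera_params("wrist");cv2.imwrite("pics/w1.png",ctrl.camera("wrist"));print(p); st()
np.save("w1.npy",p,allow_pickle=True)
E
```

```text
t 3.5 jig xy mm [-18.2 109.2] yaw rel -3.1437 z 205.5 tilt [ 0.  0. -1.] F [-0.2  0.6 -0.7] w 0.0613 q6 -1.6
{'mtx': array([[276.72880656,   0.        , 255.65140787],
       [  0.        , 276.72880656, 190.23512738],
       [  0.        ,   0.        ,   1.        ]]), 'dist': array([-0.03550912,  0.        ,  0.        ,  0.        ,  0.        ]), 'origin': array([0.4330622 , 0.12754455, 0.38505974]), 'attitude': array([ 2.90796022e+00, -6.16424375e-04,  1.80769360e+00])}
t 3.55 jig xy mm [-17.  106.5] yaw rel -3.1451 z 205.4 tilt [ 0.001 -0.001 -1.   ] F [ 1.2 -2.2 -1.8] w 0.0613 q6 -1.6
```

View pics/w1.png

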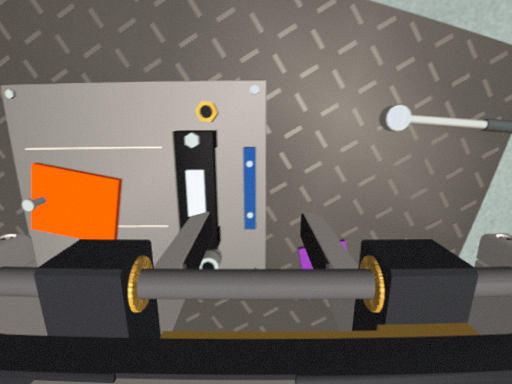

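The wrist picture shows the plate at about (75,200), its pin at (28,205), the bridge at (195,190), the stop at (250,188), the nut at (206,111), the socket at (210,260), and the jig's bolts at (9,93) and (255,89). I'll carry on over to the plate.

Call:
carry_out:
  deltas:
    - {"x": -0.5, "y": -1, "z": 0, "wx": 0, "wy": 0, "wz": 0, "jaw": 65}
    - {"x": -0.5, "y": -1, "z": 0, "wx": 0, "wy": 0, "wz": 0, "jaw": 65}
    - {"x": -0.5, "y": -1, "z": 0, "wx": 0, "wy": 0, "wz": 0, "jaw": 65}
    - {"x": -0.5, "y": -1, "z": 0, "wx": 0, "wy": 0, "wz": 0, "jaw": 65}
    - {"x": -0.5, "y": -1, "z": 0, "wx": 0, "wy": 0, "wz": 0, "jaw": 65}
    - {"x": -0.5, "y": -1, "z": 0, "wx": 0, "wy": 0, "wz": 0, "jaw": 65}
    - {"x": -0.5, "y": -1, "z": 0, "wx": 0, "wy": 0, "wz": 0, "jaw": 65}
    - {"x": -0.5, "y": -1, "z": 0, "wx": 0, "wy": 0, "wz": 0, "jaw": 65}
    - {"x": -0.5, "y": -1, "z": 0, "wx": 0, "wy": 0, "wz": 0, "jaw": 65}
    - {"x": -0.6, "y": -1, "z": 0, "wx": 0, "wy": 0, "wz": 0, "jaw": 65}
    - {"x": -0.6, "y": -1, "z": 0, "wx": 0, "wy": 0, "wz": 0, "jaw": 65}
    - {"x": -0.5, "y": -1, "z": 0, "wx": 0, "wy": 0, "wz": 0, "jaw": 65}

```text
time_s: 4.55
ee_pos: [0.6757, -0.06, 0.2053]
eef_rot: [3.142, -0.0, -2.905]
force: [0.1, 0.5, -0.1]
grip_width: 0.0609
```

Call:
carry_out:
  deltas:
    - {"x": 0, "y": 0, "z": 0, "wx": 0, "wy": 0, "wz": 0, "jaw": 65}
    - {"x": 0, "y": 0, "z": 0, "wx": 0, "wy": 0, "wz": 0, "jaw": 65}
    - {"x": 0, "y": 0, "z": 0, "wx": 0, "wy": 0, "wz": 0, "jaw": 65}
    - {"x": 0, "y": 0, "z": 0, "wx": 0, "wy": 0, "wz": 0, "jaw": 65}

```text
time_s: 4.88
ee_pos: [0.6746, -0.0584, 0.2057]
eef_rot: [3.142, 0.0, -2.902]
force: [0.0, -0.4, 0.5]
grip_width: 0.061
```

```bash
python3 st.py; python3 - <<'E'
from st import *
import pickle
p=ctrl.camera_params("wrist");im=ctrl.camera("wrist");cv2.imwrite("pics/w2.png",im); st()
pickle.dump(p,open("w2.pkl","wb"))
m=orange(im,(256,120)); c=max(cv2.findContours(m,0,2)[0],key=cv2.contourArea)
b=cv2.approxPolyDP(c,6,True).reshape(-1,2); print(m.sum(),b.tolist())
E
```

```text
t 4.88 jig xy mm [ 105.4 -128.7] yaw rel -3.1411 z 205.7 tilt [ 0.  0. -1.] F [ 0.  -0.4  0.5] w 0.061 q6 -1.95
t 4.93 jig xy mm [ 105.4 -128.7] yaw rel -3.1408 z 205.8 tilt [ 0.  0. -1.] F [-0.5 -0.4 -0.9] w 0.0609 q6 -1.95
6598 [[205, 61], [193, 138], [282, 156], [290, 115], [279, 77]]
```

View pics/w2.png

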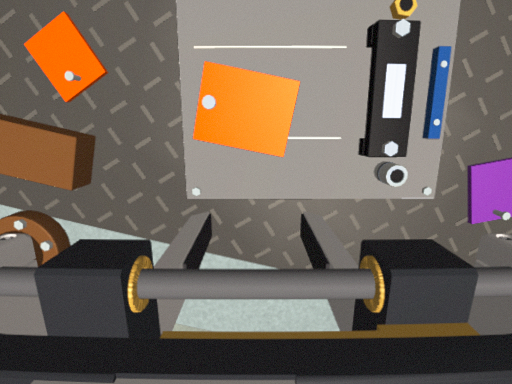

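The wrist view shows the orange plate with corners at about (205,62), (299,80), (283,157) and (193,138). The near bolts are at (196,191) and (427,190), and the socket is at (393,175). I'll refine both poses from this.

```bash
python3 - <<'E'
from h import *
import pickle
p=pickle.load(open("w2.pkl","rb")); im=cv2.imread("pics/w2.png"); g=cv2.cvtColor(im,6)
def sp(pts):
    a=np.array(pts,np.float32).reshape(-1,1,2); cv2.cornerSubPix(g,a,(4,4),(-1,-1),(3,30,.01)); return a.reshape(-1,2)
PZ=PL.copy(); PZ[:,2]=.024
c=sp([(299,80),(283,157),(193,138),(205,62)]);print(c.tolist())
qp,r=fit([(PZ,c,p)],[.59,-.09,0]);print("plate",qp.round(4),r.round(1).tolist())
J=np.array([[128,110,17],[128,-210,17],[140,125,12],[140,-225,12]])/1000.
uj=np.array([[427.5,190.5],[196,191.5]])
qj,r=fit([(J[:2],uj,p)],[.54,.04,.239]);print("jig",qj.round(4),r.round(1).tolist())
for q in (qj,np.array([.5418,.0417,.2388])): print(rel(q,qp).round(4))
# overlay
d=im.copy()
M=np.array([[-56,95,26],[56,95,26],[-56,111,26],[56,111,26],[-78,10,44],[78,10,44],[-78,60,44],[78,60,44],[128,110,17],[128,-210,17],[140,125,12],[140,-225,12],[-67,35,52],[67,35,52],[56,-150,12],[-56,-150,12]])/1000
for q,col in((qj,(0,255,0)),([.5418,.0417,.2388],(255,255,0))):
    for u in proj(place(M,q),p): cv2.circle(d,tuple(int(round(v)) for v in u),1,col,-1)
cv2.imwrite("pics/w2o.png",cv2.resize(d[:210,170:470],None,fx=2.6,fy=2.6,interpolation=cv2.INTER_CUBIC))
E
```

```text
[[299.4537658691406, 81.32254028320312], [282.7086181640625, 156.1569061279297], [193.0, 138.0], [203.4086151123047, 64.39854431152344]]
plate [ 0.5962 -0.0918  0.0492] [[0.1, -0.4], [0.6, 1.0], [-0.8, 1.6], [-0.0, -3.1]]
jig [0.5407 0.0405 0.2438] [[-0.1, -0.0], [0.1, -0.0]]
[ 0.022  -0.1417 -0.1946]
[ 0.0213 -0.1425 -0.1896]
```

View pics/w2o.png

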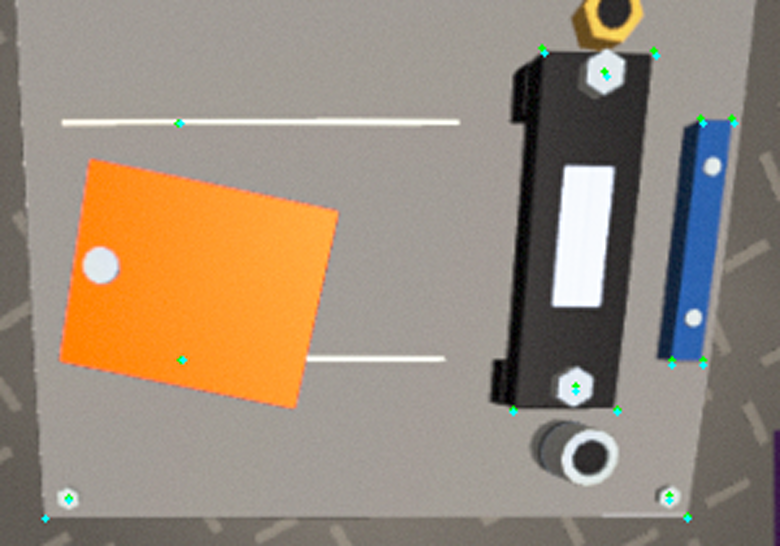

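The overlay agrees with the picture to about 1 px. The plate is at jig (22, -142) mm, turned -0.19 rad. I'll shift back 13 mm and go down beside its +x edge.

Call:
carry_out:
  deltas:
    - {"x": 0, "y": -0.65, "z": 0, "wx": 0, "wy": 0, "wz": 0, "jaw": 65}
    - {"x": 0, "y": 0, "z": 1, "wx": 0, "wy": 0, "wz": 0, "jaw": 65}
    - {"x": 0, "y": 0, "z": 1, "wx": 0, "wy": 0, "wz": 0, "jaw": 65}
    - {"x": 0, "y": 0, "z": 1, "wx": 0, "wy": 0, "wz": 0, "jaw": 65}
    - {"x": 0, "y": 0, "z": 1, "wx": 0, "wy": 0, "wz": 0, "jaw": 65}
    - {"x": 0, "y": 0, "z": 1, "wx": 0, "wy": 0, "wz": 0, "jaw": 65}
    - {"x": 0, "y": 0, "z": 1, "wx": 0, "wy": 0, "wz": 0, "jaw": 65}
    - {"x": 0, "y": 0, "z": 1, "wx": 0, "wy": 0, "wz": 0, "jaw": 65}
    - {"x": 0, "y": 0, "z": 1, "wx": 0, "wy": 0, "wz": 0, "jaw": 65}
    - {"x": 0, "y": 0, "z": 0.8, "wx": 0, "wy": 0, "wz": 0, "jaw": 65}
    - {"x": 0, "y": 0, "z": 0, "wx": 0, "wy": 0, "wz": 0, "jaw": 65}
    - {"x": 0, "y": 0, "z": 0, "wx": 0, "wy": 0, "wz": 0, "jaw": 65}

```text
time_s: 5.93
ee_pos: [0.6779, -0.0723, 0.0293]
eef_rot: [3.141, -0.001, -2.903]
force: [0.2, 0.7, -0.3]
grip_width: 0.0611
```

```bash
sed -i 's/0.5418,0.0417,0.2388/0.5412,0.0411,0.2413/' st.py; python3 st.py; python3 - <<'E'
from st import *
im=ctrl.camera("wrist");cv2.imwrite("pics/w3.png",im)
E
```

```text
t 5.93 jig xy mm [ 105.6 -142.8] yaw rel -3.1438 z 29.3 tilt [-0.001  0.    -1.   ] F [ 0.2  0.7 -0.3] w 0.0611 q6 -1.97
```

View pics/w3.png

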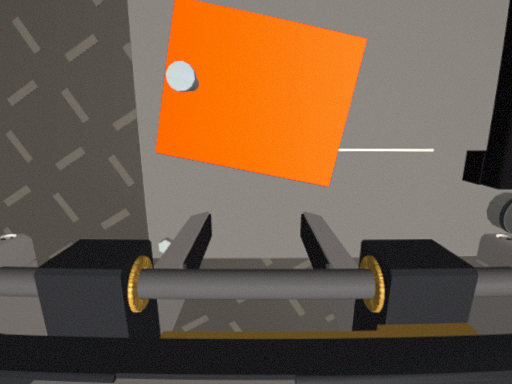

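The fingertips are at (212,214) and (302,214), clear of the plate edge that runs from (157,152) to (328,186). Next I go down the rest of the way and push slowly in -x.

Call:
carry_out:
  deltas:
    - {"x": 0, "y": 0, "z": 0.65, "wx": 0, "wy": 0, "wz": 0, "jaw": 65}
    - {"x": 0, "y": 0, "z": 0, "wx": 0, "wy": 0, "wz": 0, "jaw": 65}
    - {"x": 0.4, "y": 0, "z": 0, "wx": 0, "wy": 0, "wz": 0, "jaw": 65}
    - {"x": 0.4, "y": 0, "z": 0, "wx": 0, "wy": 0, "wz": 0, "jaw": 65}
    - {"x": 0.2, "y": 0, "z": 0, "wx": 0, "wy": 0, "wz": 0, "jaw": 65}
    - {"x": 0.2, "y": 0, "z": 0, "wx": 0, "wy": 0, "wz": 0, "jaw": 65}
    - {"x": 0.2, "y": 0, "z": 0, "wx": 0, "wy": 0, "wz": 0, "jaw": 65}
    - {"x": 0.2, "y": 0, "z": 0, "wx": 0, "wy": 0, "wz": 0, "jaw": 65}
    - {"x": 0.2, "y": 0, "z": 0, "wx": 0, "wy": 0, "wz": 0, "jaw": 65}
    - {"x": 0.2, "y": 0, "z": 0, "wx": 0, "wy": 0, "wz": 0, "jaw": 65}
    - {"x": 0, "y": 0, "z": 0, "wx": 0, "wy": 0, "wz": 0, "jaw": 65}
    - {"x": 0, "y": 0, "z": 0, "wx": 0, "wy": 0, "wz": 0, "jaw": 65}

```text
time_s: 6.98
ee_pos: [0.6389, -0.0816, 0.0164]
eef_rot: [-3.142, -0.001, -2.902]
force: [-0.1, 0.4, 0.0]
grip_width: 0.0614
```

```bash
cat > look.py <<'E'
import sys
from st import *
def seg(p,im,near=(250,90)):
    m=orange(im,near); c=max(cv2.findContours(m,0,2)[0],key=cv2.contourArea); return m,c
st()
p=ctrl.camera_params("wrist");im=ctrl.camera("wrist")
cv2.imwrite(f"pics/{sys.argv[1]}.png",im)
import pickle; pickle.dump(p,open(f"{sys.argv[1]}.pkl","wb"))
E
python3 look.py w4
```

```text
t 6.98 jig xy mm [  65.6 -142.5] yaw rel -3.1437 z 16.4 tilt [-0.001 -0.    -1.   ] F [-0.1  0.4  0. ] w 0.0614 q6 -1.99
```

View pics/w4.png

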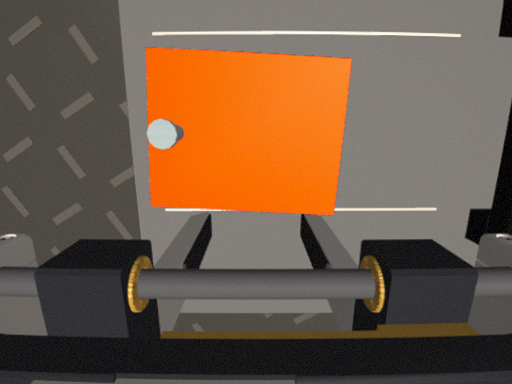

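The plate has pivoted to nearly flush: its edge runs from (150,206) to (334,214), against the white line at row 209. Pushing on in -x.

Call:
carry_out:
  deltas:
    - {"x": 0.15, "y": 0, "z": 0, "wx": 0, "wy": 0, "wz": 0, "jaw": 65}
    - {"x": 0.15, "y": 0, "z": 0, "wx": 0, "wy": 0, "wz": 0, "jaw": 65}
    - {"x": 0.1, "y": 0, "z": 0, "wx": 0, "wy": 0, "wz": 0, "jaw": 65}
    - {"x": 0, "y": 0, "z": 0, "wx": 0, "wy": 0, "wz": 0, "jaw": 65}
    - {"x": 0, "y": 0, "z": 0, "wx": 0, "wy": 0, "wz": 0, "jaw": 65}

```text
time_s: 7.45
ee_pos: [0.6312, -0.0835, 0.0164]
eef_rot: [-3.142, -0.001, -2.902]
force: [0.2, 0.4, -0.8]
grip_width: 0.0609
```

```bash
python3 look.py w5; python3 - <<'E'
from st import *
import pickle
p=pickle.load(open("w5.pkl","rb")); im=cv2.imread("pics/w5.png")
m=orange(im,(250,120)); c=max(cv2.findContours(m,0,2)[0],key=cv2.contourArea)
b=cv2.approxPolyDP(c,8,True).reshape(-1,2); print(b.tolist())
W=ray(b,p,.024)
for w in W: print((rel(QJ,np.r_[w[:2],0])[:2]*1000).round(1))
d=im.copy()
M=np.array([[-56,-150,12],[56,-150,12],[-56,-60,12],[56,-60,12]])/1000
for u in proj(place(M,QJ),p): cv2.circle(d,tuple(int(round(v)) for v in u),2,(0,255,0),-1)
cv2.imwrite("pics/w5o.png",d)
E
```

```text
t 7.45 jig xy mm [  57.6 -142.5] yaw rel -3.1437 z 16.4 tilt [-0.001 -0.    -1.   ] F [ 0.2  0.4 -0.8] w 0.0609 q6 -2.0
[[138, 58], [144, 133], [159, 126], [180, 137], [165, 157], [146, 152], [152, 213], [333, 213], [342, 57]]
[ -47.8 -210.8]
[  -4.8 -210.9]
[  -8.9 -201.3]
[  -2.3 -188.8]
[  10. -199.]
[   6.8 -210.7]
[  46.6 -210.4]
[ 46.8 -92. ]
[-47.9 -92.3]
```

View pics/w5o.png

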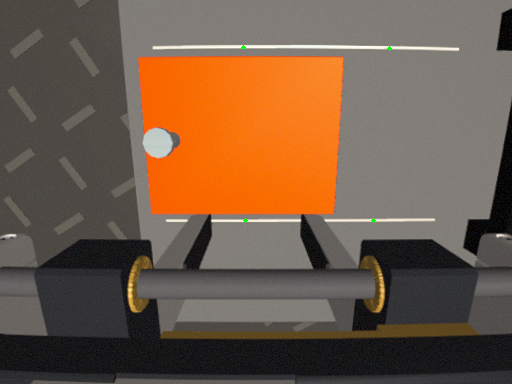

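The plate is now square and centred. Its edges are at x = -47.9 and +46.7 mm, its rear is at y = -211, and it is parallel to the white lines, with the overlay dots lying on them. Now I back off, lift, and turn 90° for the rear push.

Call:
carry_out:
  deltas:
    - {"x": -0.5, "y": 0, "z": 0, "wx": 0, "wy": 0, "wz": 0, "jaw": 65}
    - {"x": -0.5, "y": 0, "z": 0, "wx": 0, "wy": 0, "wz": 0, "jaw": 65}
    - {"x": 0, "y": 0, "z": -1, "wx": 0, "wy": 0, "wz": 0, "jaw": 55}
    - {"x": 0, "y": 0, "z": -1, "wx": 0, "wy": 0, "wz": 0, "jaw": 55}
    - {"x": 0, "y": 0, "z": -1, "wx": 0, "wy": 0, "wz": 0, "jaw": 55}
    - {"x": 0, "y": 0, "z": -1, "wx": 0, "wy": 0, "wz": 0, "jaw": 55}
    - {"x": 0, "y": 0, "z": -1, "wx": 0, "wy": 0, "wz": 1, "jaw": 55}
    - {"x": 0, "y": 0, "z": -1, "wx": 0, "wy": 0, "wz": 1, "jaw": 55}
    - {"x": 0, "y": 0, "z": 0, "wx": 0, "wy": 0, "wz": 1, "jaw": 55}
    - {"x": 0, "y": 0, "z": 0, "wx": 0, "wy": 0, "wz": 1, "jaw": 55}
    - {"x": 0, "y": 0, "z": 0, "wx": 0, "wy": 0, "wz": 1, "jaw": 55}
    - {"x": 0, "y": 0, "z": 0, "wx": 0, "wy": 0, "wz": 1, "jaw": 55}

```text
time_s: 8.5
ee_pos: [0.6508, -0.0786, 0.1364]
eef_rot: [-3.141, -0.0, 2.897]
force: [0.8, 0.1, 0.9]
grip_width: 0.0515
```

Call:
carry_out:
  deltas:
    - {"x": 0, "y": 0, "z": 0, "wx": 0, "wy": 0, "wz": 1, "jaw": 55}
    - {"x": 0, "y": 0, "z": 0, "wx": 0, "wy": 0, "wz": 1, "jaw": 55}
    - {"x": 0, "y": 0, "z": 0, "wx": 0, "wy": 0, "wz": 1, "jaw": 55}
    - {"x": 0, "y": 0, "z": 0, "wx": 0, "wy": 0, "wz": 1, "jaw": 55}
    - {"x": 0, "y": 0, "z": 0, "wx": 0, "wy": 0, "wz": 1, "jaw": 55}
    - {"x": 0, "y": 0, "z": 0, "wx": 0, "wy": 0, "wz": 1, "jaw": 55}
    - {"x": 0, "y": 0, "z": 0, "wx": 0, "wy": 0, "wz": 1, "jaw": 55}
    - {"x": 0, "y": 0, "z": 0, "wx": 0, "wy": 0, "wz": 1, "jaw": 55}
    - {"x": 0, "y": 0, "z": 0, "wx": 0, "wy": 0, "wz": 1, "jaw": 55}
    - {"x": 0, "y": 0, "z": 0, "wx": 0, "wy": 0, "wz": 1, "jaw": 55}
    - {"x": 0, "y": 0, "z": 0, "wx": 0, "wy": 0, "wz": 1, "jaw": 55}
    - {"x": 0, "y": 0, "z": 0, "wx": 0, "wy": 0, "wz": 1, "jaw": 55}

```text
time_s: 9.5
ee_pos: [0.6508, -0.0787, 0.1363]
eef_rot: [-3.141, -0.0, 1.937]
force: [-0.1, 0.4, -0.3]
grip_width: 0.0516
```

Call:
carry_out:
  deltas:
    - {"x": 0, "y": 0, "z": 0, "wx": 0, "wy": 0, "wz": 1, "jaw": 55}
    - {"x": 0, "y": 0, "z": 0, "wx": 0, "wy": 0, "wz": 0.6, "jaw": 55}
    - {"x": -1, "y": -0.8, "z": 0, "wx": 0, "wy": 0, "wz": 0, "jaw": 55}
    - {"x": -1, "y": -0.8, "z": 0, "wx": 0, "wy": 0, "wz": 0, "jaw": 55}
    - {"x": -1, "y": -0.8, "z": 0, "wx": 0, "wy": 0, "wz": 0, "jaw": 55}
    - {"x": -1, "y": -0.8, "z": 0, "wx": 0, "wy": 0, "wz": 0, "jaw": 55}
    - {"x": -1, "y": -0.7, "z": 0, "wx": 0, "wy": 0, "wz": 0, "jaw": 55}
    - {"x": 0, "y": 0, "z": 0, "wx": 0, "wy": 0, "wz": 0, "jaw": 55}
    - {"x": 0, "y": 0, "z": 0, "wx": 0, "wy": 0, "wz": 0, "jaw": 55}

```text
time_s: 10.25
ee_pos: [0.5988, -0.1952, 0.1365]
eef_rot: [-3.141, -0.0, 1.811]
force: [0.7, -0.0, -0.5]
grip_width: 0.052
```

```bash
python3 look.py w6
```

```text
t 10.25 jig xy mm [  -0.6 -243.2] yaw rel 1.5697 z 136.5 tilt [-0.  0. -1.] F [ 0.7 -0.  -0.5] w 0.052 q6 -0.61
```

View pics/w6.png

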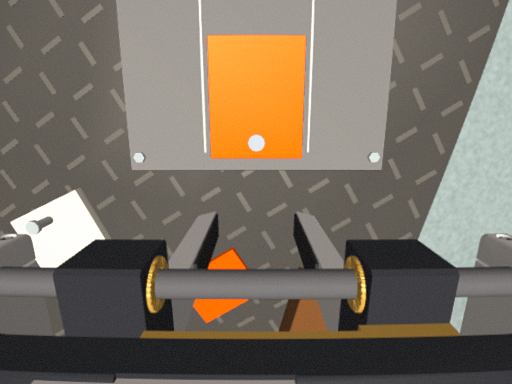

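The plate is centred between the white lines, with its rear edge at row 158 and its pin at (256,143). The fingers are behind it, pointing down. Descending behind the rear edge.

Call:
carry_out:
  deltas:
    - {"x": 0, "y": 0, "z": 1, "wx": 0, "wy": 0, "wz": 0, "jaw": 55}
    - {"x": 0, "y": 0, "z": 1, "wx": 0, "wy": 0, "wz": 0, "jaw": 55}
    - {"x": 0, "y": 0, "z": 1, "wx": 0, "wy": 0, "wz": 0, "jaw": 55}
    - {"x": 0, "y": 0, "z": 1, "wx": 0, "wy": 0, "wz": 0, "jaw": 55}
    - {"x": 0, "y": 0, "z": 1, "wx": 0, "wy": 0, "wz": 0, "jaw": 55}
    - {"x": 0, "y": 0, "z": 1, "wx": 0, "wy": 0, "wz": 0, "jaw": 55}
    - {"x": 0, "y": 0, "z": 0, "wx": 0, "wy": 0, "wz": 0, "jaw": 55}
    - {"x": 0, "y": 0, "z": 0, "wx": 0, "wy": 0, "wz": 0, "jaw": 55}

```text
time_s: 10.97
ee_pos: [0.5991, -0.1933, 0.016]
eef_rot: [-3.14, -0.001, 1.814]
force: [0.3, -0.8, 1.6]
grip_width: 0.0516
```

```bash
python3 look.py w7; python3 - <<'E'
from st import *
import pickle
p=pickle.load(open("w7.pkl","rb")); im=cv2.imread("pics/w7.png")
m=orange(im,(250,120)); c=max(cv2.findContours(m,0,2)[0],key=cv2.contourArea)
b=cv2.approxPolyDP(c,8,True).reshape(-1,2)
W=ray(b,p,.024)
for u,w in zip(b,W): print(u,(rel(QJ,np.r_[w[:2],0])[:2]*1000).round(1))
E
```

```text
t 10.97 jig xy mm [ 2.000e-01 -2.415e+02] yaw rel 1.5726 z 16.0 tilt [-0.002  0.001 -1.   ] F [ 0.3 -0.8  1.6] w 0.0516 q6 -0.61
[171   0] [ -47.7 -106.5]
[180 182] [ -48.2 -210.3]
[329 183] [  46.4 -210.8]
[341   0] [  47.2 -106.4]
```

View pics/w7.png

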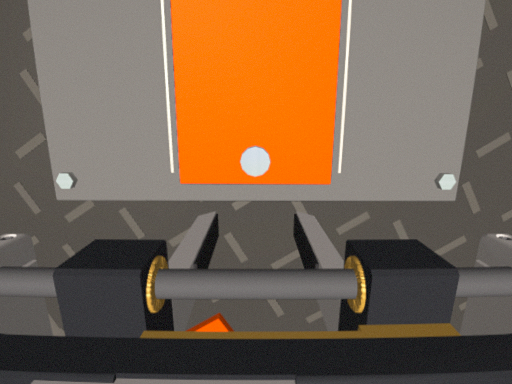

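The rear edge is at row 183, square to the fingers at y = -210.5, and the plate's centre is at x ≈ -0.6 mm. Starting the rear push.

Call:
carry_out:
  deltas:
    - {"x": 0.4, "y": 0, "z": 0, "wx": 0, "wy": 0, "wz": 0, "jaw": 55}
    - {"x": 0.4, "y": 0, "z": 0, "wx": 0, "wy": 0, "wz": 0, "jaw": 55}
    - {"x": 0.2, "y": 0, "z": 0, "wx": 0, "wy": 0, "wz": 0, "jaw": 55}
    - {"x": 0.2, "y": 0, "z": 0, "wx": 0, "wy": 0, "wz": 0, "jaw": 55}
    - {"x": 0.3, "y": 0, "z": 0, "wx": 0, "wy": 0, "wz": 0, "jaw": 55}
    - {"x": 0.4, "y": 0, "z": 0, "wx": 0, "wy": 0, "wz": 0, "jaw": 55}
    - {"x": 0.4, "y": 0, "z": 0, "wx": 0, "wy": 0, "wz": 0, "jaw": 55}
    - {"x": 0.4, "y": 0, "z": 0, "wx": 0, "wy": 0, "wz": 0, "jaw": 55}
    - {"x": 0.4, "y": 0, "z": 0, "wx": 0, "wy": 0, "wz": 0, "jaw": 55}
    - {"x": 0.4, "y": 0, "z": 0, "wx": 0, "wy": 0, "wz": 0, "jaw": 55}
    - {"x": 0.4, "y": 0, "z": 0, "wx": 0, "wy": 0, "wz": 0, "jaw": 55}
    - {"x": 0.4, "y": 0, "z": 0, "wx": 0, "wy": 0, "wz": 0, "jaw": 55}

```text
time_s: 12.02
ee_pos: [0.579, -0.1109, 0.0174]
eef_rot: [3.14, 0.002, 1.813]
force: [1.1, -4.2, 3.9]
grip_width: 0.0516
```

Call:
carry_out:
  deltas:
    - {"x": 0.4, "y": 0, "z": 0, "wx": 0, "wy": 0, "wz": 0, "jaw": 55}
    - {"x": 0.3, "y": 0, "z": 0, "wx": 0, "wy": 0, "wz": 0, "jaw": 55}
    - {"x": 0.2, "y": 0, "z": 0, "wx": 0, "wy": 0, "wz": 0, "jaw": 55}
    - {"x": 0.1, "y": 0, "z": 0, "wx": 0, "wy": 0, "wz": 0, "jaw": 55}
    - {"x": 0, "y": 0, "z": 0, "wx": 0, "wy": 0, "wz": 0, "jaw": 55}
    - {"x": 0, "y": 0, "z": 0, "wx": 0, "wy": 0, "wz": 0, "jaw": 55}

```text
time_s: 12.52
ee_pos: [0.5738, -0.0913, 0.0167]
eef_rot: [3.141, 0.0, 1.813]
force: [0.9, -1.7, 1.4]
grip_width: 0.0516
```

```bash
python3 look.py w8; cat > meas.py <<'E'
import sys
from st import *
import pickle
n=sys.argv[1]
p=pickle.load(open(n+".pkl","rb")); im=cv2.imread(f"pics/{n}.png")
m=orange(im,(250,120)); c=max(cv2.findContours(m,0,2)[0],key=cv2.contourArea)
b=cv2.approxPolyDP(c,6,True).reshape(-1,2)
W=ray(b,p,.024)
for u,w in zip(b,W): print(u,(rel(QJ,np.r_[w[:2],0])[:2]*1000).round(1))
E
python3 meas.py w8
```

```text
t 12.52 jig xy mm [   0.  -136.3] yaw rel 1.5716 z 16.7 tilt [ 0.  0. -1.] F [ 0.9 -1.7  1.4] w 0.0516 q6 -0.46
[172  12] [-47.6  -7.4]
[183 213] [ -47.9 -126. ]
[254 214] [  -1.4 -126.6]
[240 202] [ -10.5 -118.5]
[254 180] [  -1.4 -104. ]
[270 196] [   8.9 -114.4]
[256 214] [-1.000e-01 -1.266e+02]
[327 213] [  46.3 -125.9]
[339  13] [46.6 -7.8]
```

View pics/w8.png

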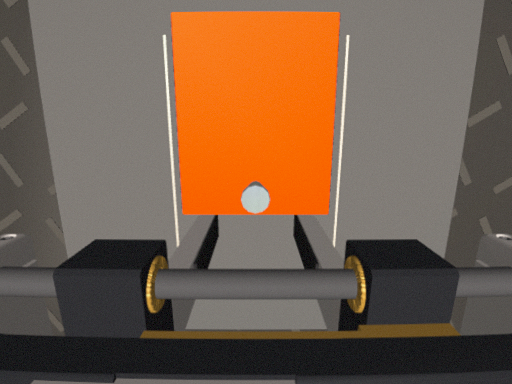

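Still centred (x ≈ -0.6) and square, with the rear edge at y = -126. I'll keep pushing under the bridge and slow down before the stop.

Call:
carry_out:
  deltas:
    - {"x": 0.2, "y": 0, "z": 0, "wx": 0, "wy": 0, "wz": 0, "jaw": 55}
    - {"x": 0.3, "y": 0, "z": 0, "wx": 0, "wy": 0, "wz": 0, "jaw": 55}
    - {"x": 0.4, "y": 0, "z": 0, "wx": 0, "wy": 0, "wz": 0, "jaw": 55}
    - {"x": 0.4, "y": 0, "z": 0, "wx": 0, "wy": 0, "wz": 0, "jaw": 55}
    - {"x": 0.4, "y": 0, "z": 0, "wx": 0, "wy": 0, "wz": 0, "jaw": 55}
    - {"x": 0.4, "y": 0, "z": 0, "wx": 0, "wy": 0, "wz": 0, "jaw": 55}
    - {"x": 0.4, "y": 0, "z": 0, "wx": 0, "wy": 0, "wz": 0, "jaw": 55}
    - {"x": 0.4, "y": 0, "z": 0, "wx": 0, "wy": 0, "wz": 0, "jaw": 55}
    - {"x": 0.3, "y": 0, "z": 0, "wx": 0, "wy": 0, "wz": 0, "jaw": 55}
    - {"x": 0.2, "y": 0, "z": 0, "wx": 0, "wy": 0, "wz": 0, "jaw": 55}
    - {"x": 0, "y": 0, "z": 0, "wx": 0, "wy": 0, "wz": 0, "jaw": 55}
    - {"x": 0, "y": 0, "z": 0, "wx": 0, "wy": 0, "wz": 0, "jaw": 55}

```text
time_s: 13.57
ee_pos: [0.557, -0.0249, 0.0161]
eef_rot: [-3.141, -0.001, 1.813]
force: [0.7, 0.4, 0.4]
grip_width: 0.0516
```

```bash
python3 look.py w9; python3 meas.py w9
```

```text
t 13.57 jig xy mm [ -0.4 -67.9] yaw rel 1.5718 z 16.1 tilt [-0.001  0.001 -1.   ] F [0.7 0.4 0.4] w 0.0516 q6 -0.35
[177 106] [-48.    9.7]
[183 212] [-48.2 -56.7]
[254 213] [ -1.9 -57.3]
[240 199] [-10.9 -47.8]
[254 179] [ -1.9 -34.8]
[271 195] [  9.  -45.2]
[256 213] [ -0.6 -57.3]
[329 211] [ 46.9 -55.9]
[335 106] [46.6  9.8]
```

View pics/w9.png

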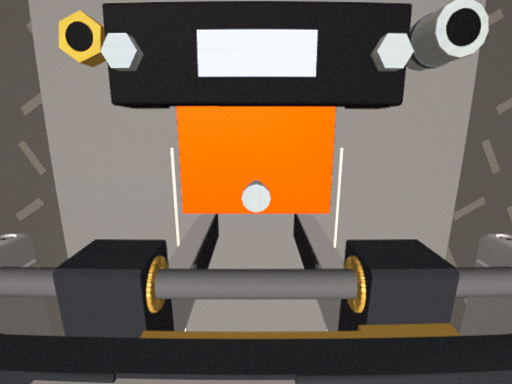

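The plate has gone under the beam, centred between the legs. About 32 mm remain. I'll push 28 mm and then creep into the stop, watching the force.

Call:
carry_out:
  deltas:
    - {"x": 0.2, "y": 0, "z": 0, "wx": 0, "wy": 0, "wz": 0, "jaw": 55}
    - {"x": 0.25, "y": 0, "z": 0, "wx": 0, "wy": 0, "wz": 0, "jaw": 55}
    - {"x": 0.25, "y": 0, "z": 0, "wx": 0, "wy": 0, "wz": 0, "jaw": 55}
    - {"x": 0.25, "y": 0, "z": 0, "wx": 0, "wy": 0, "wz": 0, "jaw": 55}
    - {"x": 0.2, "y": 0, "z": 0, "wx": 0, "wy": 0, "wz": 0, "jaw": 55}
    - {"x": 0.15, "y": 0, "z": 0, "wx": 0, "wy": 0, "wz": 0, "jaw": 55}
    - {"x": 0.1, "y": 0, "z": 0, "wx": 0, "wy": 0, "wz": 0, "jaw": 55}
    - {"x": 0, "y": 0, "z": 0, "wx": 0, "wy": 0, "wz": 0, "jaw": 55}
    - {"x": 0, "y": 0, "z": 0, "wx": 0, "wy": 0, "wz": 0, "jaw": 55}

```text
time_s: 14.37
ee_pos: [0.5507, 0.0019, 0.0165]
eef_rot: [3.141, -0.0, 1.813]
force: [0.6, -0.3, -0.0]
grip_width: 0.0517
```

Call:
carry_out:
  deltas:
    - {"x": 0.05, "y": 0, "z": 0, "wx": 0, "wy": 0, "wz": 0, "jaw": 55}
    - {"x": 0.05, "y": 0, "z": 0, "wx": 0, "wy": 0, "wz": 0, "jaw": 55}

```text
time_s: 14.53
ee_pos: [0.5503, 0.0035, 0.0165]
eef_rot: [3.141, 0.0, 1.813]
force: [0.4, -2.4, -0.5]
grip_width: 0.0514
```

```bash
python3 look.py w10; python3 meas.py w10
```

```text
t 14.53 jig xy mm [ -0.1 -38.7] yaw rel 1.5713 z 16.5 tilt [ 0. -0. -1.] F [ 0.4 -2.4 -0.5] w 0.0514 q6 -0.3
[180 159] [-47.7   7. ]
[183 213] [-48.  -28.3]
[252 214] [ -2.8 -29. ]
[240 197] [-10.5 -17.5]
[254 180] [-1.5 -6.3]
[271 196] [  9.4 -16.8]
[258 214] [  1.1 -29. ]
[328 213] [ 46.8 -28.3]
[332 159] [47.2  7.1]
```

About 3-4 mm to go, and sliding friction is about 2-4 N. Creeping in.

Call:
carry_out:
  deltas:
    - {"x": 0.05, "y": 0, "z": 0, "wx": 0, "wy": 0, "wz": 0, "jaw": 55}
    - {"x": 0.05, "y": 0, "z": 0, "wx": 0, "wy": 0, "wz": 0, "jaw": 55}
    - {"x": 0.03, "y": 0, "z": 0, "wx": 0, "wy": 0, "wz": 0, "jaw": 55}

```text
time_s: 14.83
ee_pos: [0.5497, 0.0062, 0.0165]
eef_rot: [3.141, 0.0, 1.813]
force: [-0.0, -3.1, 0.8]
grip_width: 0.0516
```

Call:
carry_out:
  deltas:
    - {"x": 0.03, "y": 0, "z": 0, "wx": 0, "wy": 0, "wz": 0, "jaw": 55}
    - {"x": 0.02, "y": 0, "z": 0, "wx": 0, "wy": 0, "wz": 0, "jaw": 55}

```text
time_s: 15.0
ee_pos: [0.5495, 0.007, 0.0165]
eef_rot: [3.141, 0.0, 1.813]
force: [0.9, -7.7, 0.8]
grip_width: 0.0518
```

Call:
carry_out:
  deltas:
    - {"x": 0.02, "y": 0, "z": 0, "wx": 0, "wy": 0, "wz": 0, "jaw": 55}
    - {"x": 0.02, "y": 0, "z": 0, "wx": 0, "wy": 0, "wz": 0, "jaw": 55}

```text
time_s: 15.17
ee_pos: [0.5494, 0.0071, 0.0166]
eef_rot: [3.141, 0.002, 1.813]
force: [1.7, -12.3, -0.4]
grip_width: 0.0515
```

Call:
carry_out:
  deltas:
    - {"x": 0.02, "y": 0, "z": 0, "wx": 0, "wy": 0, "wz": 0, "jaw": 55}
    - {"x": 0, "y": 0, "z": 0, "wx": 0, "wy": 0, "wz": 0, "jaw": 55}

```text
time_s: 15.33
ee_pos: [0.5494, 0.0071, 0.0166]
eef_rot: [3.141, 0.002, 1.813]
force: [1.4, -13.2, -0.1]
grip_width: 0.0518
```

```bash
python3 look.py w11; python3 meas.py w11; python3 -c "
from station import ctrl;print(ctrl.get_obs()['moment'])"
```

```text
t 15.33 jig xy mm [ -0.1 -34.9] yaw rel 1.5715 z 16.6 tilt [ 0.001 -0.002 -1.   ] F [  1.4 -13.2  -0.1] w 0.0518 q6 -0.29
[180 166] [-48.    6.4]
[185 214] [-46.7 -25.2]
[253 214] [ -2.2 -25.2]
[240 198] [-10.6 -14.4]
[255 180] [-0.9 -2.5]
[271 197] [  9.4 -13.7]
[258 214] [  1.  -25.2]
[328 213] [ 46.8 -24.5]
[331 166] [46.8  6.5]
[-2.51878508 -0.40082911 -0.02755726]
```

View pics/w11.png

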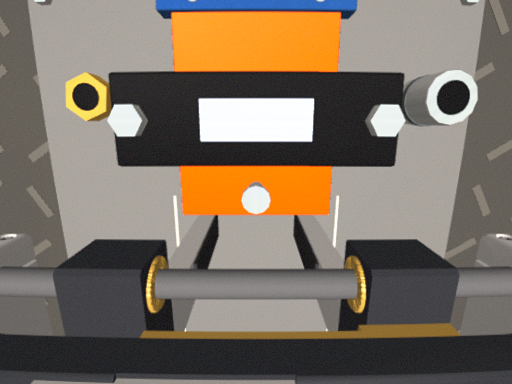

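Seated: the TCP has stopped at y = -34.9 with a steady 13 N, the rear edge is at y = -25, and the plate reaches the blue bar in the picture. Backing straight off, then up.

Call:
carry_out:
  deltas:
    - {"x": -0.2, "y": 0, "z": 0, "wx": 0, "wy": 0, "wz": 0, "jaw": 55}
    - {"x": -0.5, "y": 0, "z": 0, "wx": 0, "wy": 0, "wz": 0, "jaw": 55}
    - {"x": -1, "y": 0, "z": 0, "wx": 0, "wy": 0, "wz": 0, "jaw": 55}
    - {"x": -1, "y": 0, "z": 0, "wx": 0, "wy": 0, "wz": 0, "jaw": 55}
    - {"x": 0, "y": 0, "z": -1, "wx": 0, "wy": 0, "wz": 0, "jaw": 55}
    - {"x": 0, "y": 0, "z": -1, "wx": 0, "wy": 0, "wz": 0, "jaw": 55}
    - {"x": 0, "y": 0, "z": -1, "wx": 0, "wy": 0, "wz": 0, "jaw": 55}
    - {"x": 0, "y": 0, "z": -1, "wx": 0, "wy": 0, "wz": 0, "jaw": 55}
    - {"x": 0, "y": 0, "z": -1, "wx": 0, "wy": 0, "wz": 0, "jaw": 55}
    - {"x": 0, "y": 0, "z": 0, "wx": 0, "wy": 0, "wz": 0, "jaw": 55}
    - {"x": 0, "y": 0, "z": 0, "wx": 0, "wy": 0, "wz": 0, "jaw": 55}

```text
time_s: 16.3
ee_pos: [0.5623, -0.0443, 0.1169]
eef_rot: [3.14, 0.0, 1.813]
force: [0.2, 0.5, -0.2]
grip_width: 0.0517
```

Call:
carry_out:
  deltas:
    - {"x": 1, "y": 0, "z": 0, "wx": 0, "wy": 0, "wz": 0, "jaw": 55}
    - {"x": 1, "y": 0, "z": 0, "wx": 0, "wy": 0, "wz": 0, "jaw": 55}
    - {"x": 1, "y": 0, "z": 0, "wx": 0, "wy": 0, "wz": 0, "jaw": 55}
    - {"x": 0, "y": 0, "z": 0, "wx": 0, "wy": 0, "wz": 0, "jaw": 55}
    - {"x": 0, "y": 0, "z": 0, "wx": 0, "wy": 0, "wz": 0, "jaw": 55}
    - {"x": 0, "y": 0, "z": 0, "wx": 0, "wy": 0, "wz": 0, "jaw": 55}

```text
time_s: 16.8
ee_pos: [0.5475, 0.0137, 0.1156]
eef_rot: [-3.14, -0.0, 1.813]
force: [-0.5, -0.4, 0.2]
grip_width: 0.0516
```

```bash
python3 look.py w12; python3 - <<'E'
from st import *
import pickle
p=pickle.load(open("w12.pkl","rb")); im=cv2.imread("pics/w12.png")
cv2.imwrite("pics/w12c.png",cv2.resize(im[0:240,110:400],None,fx=2.5,fy=2.5,interpolation=cv2.INTER_CUBIC))
E
```

```text
t 16.8 jig xy mm [ -0.5 -28.1] yaw rel 1.5716 z 115.6 tilt [-0.001  0.    -1.   ] F [-0.5 -0.4  0.2] w 0.0516 q6 -0.28
```

View pics/w12c.png

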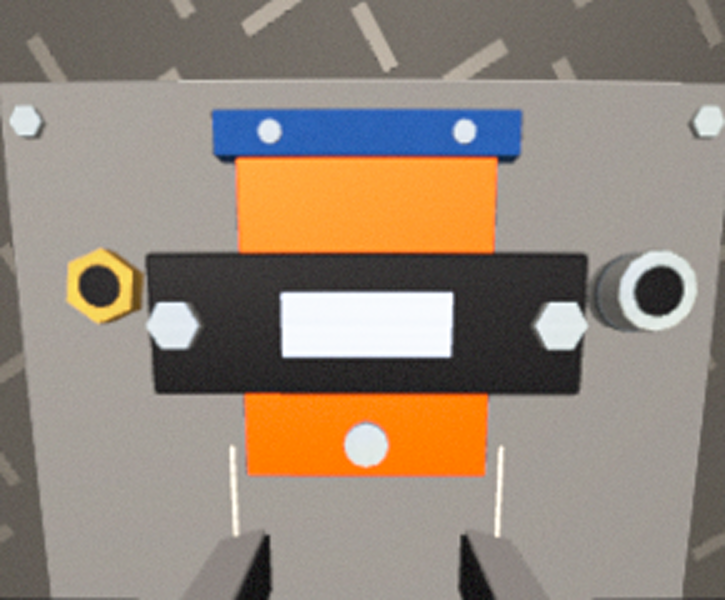

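The plate lies flush and square on the blue bar (contact line at row 157 from x = 236 to 498 in the crop). It is centred between the legs, and the nut and socket are where they were. The fingers are clear of everything, so I'm handing in.

```bash
python3 -c "
from station import ctrl;print(ctrl.hand_in())"
```

```text
the job is handed in; nothing more can be done
None
```

The orange plate is home under the bridge, with its front edge flush and square against the blue stop bar. I handed the job in at about 17 s; `ctrl.hand_in()` gives no verdict.

- **What I did:** I pushed the plate's +x side with two spread fingers until it was square and centred. I then pushed its rear edge with both fingers, one on each side of the pin, until it met the stop.
- **Seating:** it stopped at a steady 13 N, with the rear edge at y ≈ -25 mm in the jig's frame and the centre within about 1 mm of the centreline. The last wrist picture showed no gap along the front edge.
- **Other objects:** that picture also showed the nut and socket where they had been. I did not take a new top or side picture at the end, so the other loose items were not re-checked. The path was planned clear of them, and the forces read at the end of each move were near zero except while pushing.
- **Failed or disagreed:** my first move call was refused because its rows left fields out, and nothing moved. The cameras differed by about 1–2 mm and 0.005 rad on the jig's pose, so I used an average.

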